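Move the power pack from the bedside charger to the reading lamp

ROBOT

A 6-joint arm with a two-finger parallel gripper is mounted at the origin on the work surface. World frame = base frame: x ahead of the robot, y to its left, z up, the work surface at z = 0. Lengths are in m, angles in rad, forces in N, time in s.
With the tool pointing down it reaches from about 0.325 to 0.9 m from the base axis. Payload 3.5 kg.
Tool frame: the origin (TCP) lies midway between the tips of the shut fingers; the grasp point (between the pads) lies 19 mm behind it (r.grip_point_offset is the distance from the TCP to the grasp point, in m); z points along the fingers, y is the line along which they close (so a half turn about z gives the same grasp; the last joint's range is limited). The gripper opens to 85 mm and grips with 20 to 120 N. Pads are 22 mm wide; open, the fingers measure 114 mm over their backs; the gripper's body (76 mm by 85 mm) begins 54 mm behind the grasp point. The pads swing forward as they close: fully open they stand 13 mm farther back than shut.
Start: joints at [-1.406, 0.276, -0.026, 1.268, 0, 1.467], TCP at [0.165, -0.603, 0.231] pointing down, gripper open.
Joint ranges: [-3.12, 3.12], [-0.85, 1.88], [-1.08, 1.24], [-1.95, 2.15], [-1.57, 1.53], [-3.14, 3.14]. Speed limits (rad/s): [2.57, 2.57, 3.14, 3.14, 3.14, 3.14].

INTERFACE

Orientations are given as a unit quaternion [x, y, z, w].
In Python, from cell import r, capture, camera_params gives the robot as it stands. Calls block until the motion is done:
- r.movep(position, orientation): joint-space move of the TCP to a pose.
- r.line_to(position, attitude=None, rate=0.15): straight line of the TCP; attitude=None keeps the orientation; rate is the mean speed in m/s.
- r.set_joints(angles): joint-space move.
- r.ungrasp() and r.gripper_close(grasp_force=None): open the fingers fully, or close them until they stop; grasp_force is the grip in N (None keeps the last).
- r.pause(seconds).
- r.solve_ik(position, orientation): joint angles nearest the present ones, or None.
- capture(name): name is "side" or "top"; returns (picture, depth): 420x560x3 uint8, red, green, blue; 420x560 float32, m along the optical axis (not along the pixel's ray), 0 where there is no reading.
- camera_params(name): a dict with "intrinsics" (3x3 intrinsics, pixels), "extrinsics" (4x4, takes a point from camera to world coordinates). Camera axes: x right, y up, looking along -z (the intrinsics and any distortion apply to the point x, -y, -z); pixel columns grow to the right and rows downward; lengths in m; the calibration is good to about 2 mm. A picture is of the moment at which its call begins. camera_params takes no time and is no camera call.
A pose or a line that the arm cannot do raises r.Unreachable and nothing moves.
- r.sign_off(): hands the job in; it is judged then, once.
Readings, each from a call of its own:
- r.current_clock(): time.
- r.current_joint_pos(): joint angles.
- r.current_joint_vel(): joint speeds.
- r.current_tau(): joint torques, N m.
- r.current_tool_pos(): TCP position.
- r.current_tool_rot(): TCP orientation.
- r.current_wrist_force(): force on the tool from outside, world axes, zero at the start.
- r.current_torque(): the same for the moment, N m.
- r.current_opening(): opening from 0.0 (shut) to 1.0 (fully open).
- r.current_finger_force(): force on a finger pad.
Only numpy, scipy, OpenCV 4.12 (cv2) and the standard library are available. Lean on these libraries where they do the work, as an engineer would, in place of code of your own. Each camera call takes 0.05 s, during which the arm holds its last target. There are 200 camera calls.

TASK

The power pack on the bedside charger is full: press the charger's catch so that the pack is let go, slide it out along its rail, and slide it into the rail in the foot of the reading lamp until the lamp's catch clicks up behind it and holds it. Leave it locked in the lamp by itself, and do not knock over or push about the glass, bottle, clock or book.

Things in the scene. Friction and masses are not known exactly. Their poses are not given: they have to be found in the camera images.
- pack: Power pack of T section, 0.26 to 0.46 kg: ribbed grey block 100 long (x) x 50 wide (y) on a black flange 100 x 78 x 9 thick, total height 53. Both ends alike. Origin: centre of the underside; x along the rail, z up. Starts locked in the charger with its x along the charger's +x, origin at x 30, z 20 there. Grip the block across y, above the rail's lips.
- charger: White charging dock, fixed, 290 long x 116 wide, low hump (top z 55) at its back, x 129 to 163. Origin: centre of the rail's underside, on the table; +x is the push-in direction, the open end is at x -125. The pack runs on a floor at z 20. From x 0 to 120 side walls (83 apart) and lips (underside z 30.5, top z 35.5, gap between them 60) hold its flange down: it can only slide along x.
- charger_mouth (a point): Where the charger's lips begin, x -2, on the rail's middle line at floor height (z 20). The lips' noses flare up to z 41 here and flared cheeks guide the flange from x -26 on. Ahead of it (-x) the rail is open above, so a pack whose origin is 55 or more before this point can be lifted off or set down.
- lamp: White cordless reading lamp, fixed: foot 320 long x 116 wide with the same rail as the charger (same frame, floor, walls, lips); thin steel stem at x 160, shade to 0.28 m high behind it. Its unit of catch, end stop and plunger is adjustable, up to 8 mm nearer or farther than the charger's: a locked pack's origin lies somewhere from x 22 to 38, which must be felt or seen.
- lamp_mouth (a point): Where the lamp's lips begin, x -2, on the rail's middle line at floor height (z 20); same lead-ins as the charger. Set the pack down on the open floor before it, near end over the catch's tongue, pressing the tongue down with it (about 3 N), then push along +x.
- charger_press (a point): Where to press the charger's catch: on the flat ribbed top of its tongue, 24 in front of the locked pack's near end, 26 above the table. The tongue is 50 wide (y), flat for 36 along x, then a ramp down towards -x. It lies in the open front of the rail in a recess 54 wide and 13 deep below the floor.
- charger_catch (a joint): Charger's catch, m: 0 = up (its tooth stands 6 mm over the rail floor, behind the pack), grows as it is pressed straight down, at most 0.009. Springs up; pressing takes 1.5 to 3.5 N plus friction from the pack, 12 N at most. From about 0.006 the pack is free and a sprung plunger pushes it 13 mm outwards as far as nothing blocks it, over the catch, which then stays down until the pack is off.
- lamp_catch (a joint): Lamp's catch, the same device: 0 = up. A pack lying on its tongue holds it down at about 0.006; it snaps back to 0 behind the pack's near end when the pack is in far enough (the click). The pack can go about 3 mm beyond the click, to a hard stop.
- lamp_plunger (a joint): Sprung plunger at the end of the lamp's rail, between stop blocks 58 high, meeting the pack 25 over the floor, m: 0 = free, grows as a pack pushes it in; about 0.013 with a locked pack, 0.016 with the pack on the hard stop. Pushes back with 4.5 to 8.5 N; with friction, pushing the pack home takes 10 to 25 N in all, and if the push stops short of the click the pack springs back.
- tumbler: Drinking glass, 72 wide, 100 high, bystander. Origin: centre of the underside.
- bottle: White bottle, 60 wide, 170 high, bystander. Origin: centre of the underside.
- clock: Small box-shaped alarm clock, 45 x 85 x 78 high, bystander. Origin: centre of the underside.
- book: Closed book lying flat, 206 x 146 x 30 high, bystander. Origin: centre of the underside.
Things that resemble listed ones, but are neither listed nor needed, are in the scene too. Leave any turquoise look-alike of the pack alone.

How it is judged:
By the outcome, as a careful person would: the job done as asked, in the order asked, and still so for the second after the job is handed in, with the robot touching nothing.
It also fails if it takes over 54 s, if anything falls off the work surface, if the arm or the gripper's body presses on something with over 40 N, if the wrist force passes 120 N, or if a joint passes its speed limit or range.

## Working session

There is one attempt and no reset: what is moved stays moved. The work goes in short steps, each a Python script; the robot and the scene stay as the last script left them, time stands still between calls to the robot, and variables do not carry over. Pictures are saved under pics/ and viewed, at most 10 in all, crops included, and the job is handed in when it is done.

```bash
ls; mkdir -p pics
cat > h.py <<'E'
import numpy as np, cv2
from cell import r, capture, camera_params
def save(n,im): cv2.imwrite(f'pics/{n}.png',cv2.cvtColor(im,cv2.COLOR_RGB2BGR))
def cloud(name,depth):
    p=camera_params(name);K=p["intrinsics"];T=np.array(p["extrinsics"])
    v,u=np.mgrid[:420,:560].astype(float)
    x=(u-K[0][2])/K[0][0]*depth;y=(v-K[1][2])/K[1][1]*depth
    P=np.stack([x,-y,-depth],-1)
    return P@T[:3,:3].T+T[:3,3]
E
python3 - <<'E'
from h import *
for n in("top","side"):
    a,d=capture(n);save(n,a);np.savez(n+'.npz',a=a,d=d);p=camera_params(n);print(n,p)
print(r.current_clock(),r.current_tool_rot())
E
```

```text
pics
top {'intrinsics': array([[400.77777539,   0.        , 277.09553591],
       [  0.        , 400.77777539, 207.43877433],
       [  0.        ,   0.        ,   1.        ]]), 'extrinsics': array([[ 1.10089079e-01,  9.68617175e-01, -2.22847845e-01,
         3.54117474e-01],
       [-9.93921340e-01,  1.07483397e-01, -2.38262160e-02,
        -7.64088831e-03],
       [ 8.73961329e-04,  2.24116235e-01,  9.74562029e-01,
         1.31064821e+00],
       [ 0.00000000e+00,  0.00000000e+00,  0.00000000e+00,
         1.00000000e+00]])}
side {'intrinsics': array([[410.87877529,   0.        , 277.83080101],
       [  0.        , 410.87877529, 209.50927347],
       [  0.        ,   0.        ,   1.        ]]), 'extrinsics': array([[ 0.97727395,  0.11439695, -0.17846278,  0.38754457],
       [-0.21196669,  0.53688098, -0.81659594, -1.00130394],
       [ 0.00239719,  0.83586611,  0.54892814,  0.73664805],
       [ 0.        ,  0.        ,  0.        ,  1.        ]])}
0.1 [ 9.91048366e-01  1.33499178e-01 -2.12387422e-05 -1.05130979e-03]
```

View pics/top.png

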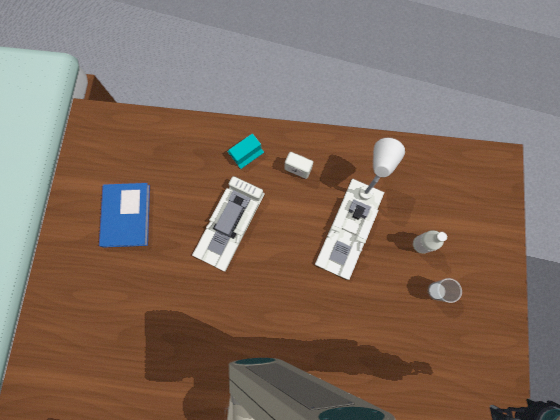

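View pics/side.png

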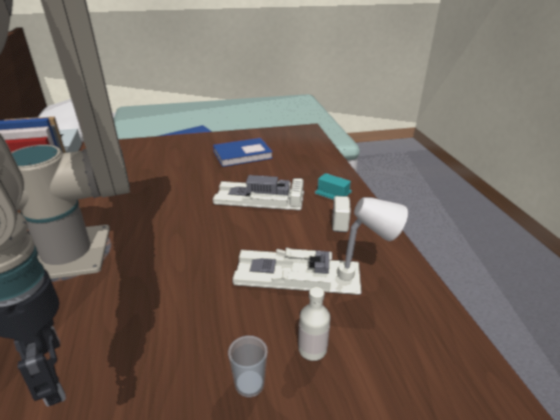

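The top view shows the charger with the grey pack at about (228,222). The lamp is at (350,228), with its catch near (341,250) and its shade at (387,157). The turquoise look-alike is at (246,151). The pack to move is the grey block in the white dock; I'll confirm it in a crop while measuring.

Run:
```python
from h import *
z=np.load('top.npz');a,d=z['a'],z['d'];P=cloud('top',d)
c=np.hstack([cv2.resize(a[170:285,185:275],None,fx=4.4,fy=4.4,interpolation=3),cv2.resize(a[170:285,308:398],None,fx=4.4,fy=4.4,interpolation=3)])
save('crop1',c)
hsv=cv2.cvtColor(a,cv2.COLOR_RGB2HSV)
for n,(u0,u1,v0,v1) in dict(ch=(185,275,170,280),la=(308,398,178,285)).items():
    m=np.zeros(d.shape,bool);m[v0:v1,u0:u1]=1
    m&=(P[...,2]>0.008)&(P[...,2]<0.065)&(d>0)&~((hsv[...,1]>80))
    k,l,s,_=cv2.connectedComponentsWithStats(m.astype(np.uint8));i=1+np.argmax(s[1:,4]);m=l==i
    q=P[m];(cx,cy),wh,an=cv2.minAreaRect(q[:,:2].astype(np.float32));print(n,m.sum(),cx,cy,wh,an)
    R=cv2.boxPoints(((cx,cy),wh,an));print(R.round(4).tolist()); print(np.histogram(q[:,2],np.arange(.005,.075,.005)))
g=P[20:400,20:540];print('table z',np.median(P[290:300,100:400,2]))
```

```text
ch 2553 0.5801708102226257 0.17474806308746338 (0.11739830672740936, 0.2880851626396179) 70.49652099609375
[[0.42480000853538513, 0.16750000417232513], [0.696399986743927, 0.07129999995231628], [0.7354999780654907, 0.18199999630451202], [0.46399998664855957, 0.2782000005245209]]
(array([ 58,  75, 321, 492, 256, 290, 376,  76,  43, 208, 293,  65,   0]), array([0.005, 0.01 , 0.015, 0.02 , 0.025, 0.03 , 0.035, 0.04 , 0.045,
       0.05 , 0.055, 0.06 , 0.065, 0.07 ]))
la 2902 0.6107045412063599 -0.22315946221351624 (0.1168026477098465, 0.3210693597793579) 71.71617889404297
[[0.4399999976158142, -0.2282000035047531], [0.7447999715805054, -0.32899999618530273], [0.781499981880188, -0.21809999644756317], [0.4765999913215637, -0.11729999631643295]]
(array([236, 208, 416, 726, 243, 270, 439, 106,  20,  37, 134,  67,   0]), array([0.005, 0.01 , 0.015, 0.02 , 0.025, 0.03 , 0.035, 0.04 , 0.045,
       0.05 , 0.055, 0.06 , 0.065, 0.07 ]))
table z 0.0005940023683763673
```

View pics/crop1.png

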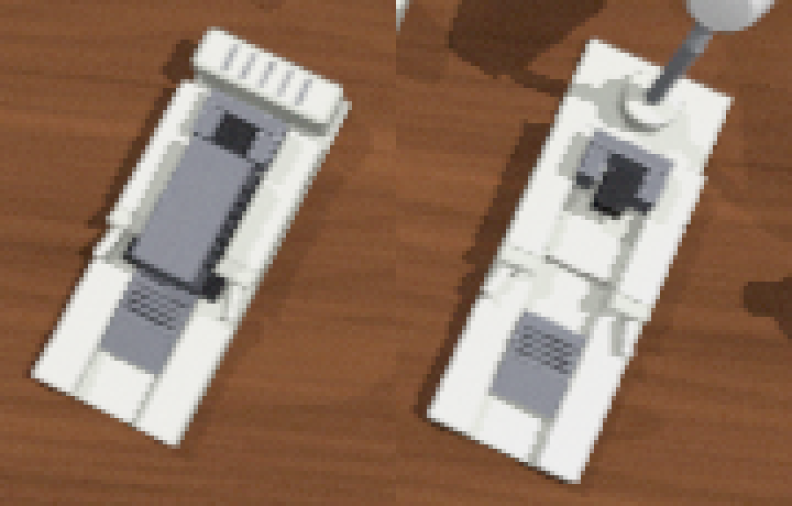

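The crop confirms it: the grey ribbed block sits in the left-hand dock, with its catch tongue at crop (150,320). The lamp's rail is empty, with its tongue at crop (540,360). I'll cross-check the poses with the pack top and the side camera.

Run:
```python
from h import *
def loc(q,c,y):
    d=q[:,:2]-c;C,S=np.cos(y),np.sin(y);return np.c_[d@[C,S],d@[-S,C]]
yc=np.radians(70.4965-90);yl=np.radians(71.716-90)
oc=np.array([.58017,.17475])-.0195*np.array([np.cos(yc),np.sin(yc)])
ol=np.array([.6107,-.22316])-.035*np.array([np.cos(yl),np.sin(yl)])
print(oc,ol)
for n in('top','side'):
    z=np.load(n+'.npz');P=cloud(n,z['d']).reshape(-1,3);P=P[(z['d']>0).ravel()]
    for t,o,y in(('ch',oc,yc),('la',ol,yl)):
        L=loc(P,o,y);m=(L[:,0]>-150)
        w=(abs(L[:,0])<.25)&(abs(L[:,1])<.08)
        Q=np.c_[L,P[:,2]][w]
        if t=='ch':
            k=Q[(Q[:,2]>.067)&(Q[:,2]<.085)&(abs(Q[:,0]-.03)<.08)];print(n,'packtop',k[:,2].mean(),cv2.minAreaRect((k[:,:2]*1000).astype(np.float32)))
        k=Q[(Q[:,2]>.012)&(Q[:,2]<.065)];print(n,t,len(k),cv2.minAreaRect((k[:,:2]*1000).astype(np.float32)), (np.percentile(k[:,:2],[1,99],axis=0)*1000).round(1).tolist())
        if t=='la':
            k=Q[(Q[:,2]>.048)&(Q[:,2]<.065)&(abs(Q[:,1])<.02)&(Q[:,0]>.05)&(Q[:,0]<.13)];print('stop blocks',len(k),k.min(0)if len(k) else 0)
```

```text
[0.56178889 0.18126036] [ 0.57746704 -0.21217954]
top packtop 0.07331988025180301 ((29.610925674438477, -0.27335548400878906), (100.21910858154297, 50.218780517578125), 0.027910098433494568)
top ch 2599 ((63.252647399902344, 4.093070983886719), (382.1296691894531, 131.17352294921875), 3.6971795558929443) [[-120.4, -58.2], [243.8, 72.4]]
top la 2544 ((33.714149475097656, -0.017635345458984375), (316.30694580078125, 116.80340576171875), 0.013087188825011253) [[-120.8, -56.6], [170.3, 57.7]]
stop blocks 157 [ 0.06218889 -0.01970563  0.04818365]
side packtop 0.0735626925343274 ((27.660051345825195, 0.9734840393066406), (99.95808410644531, 57.053646087646484), 0.9238293170928955)
side ch 1874 ((61.472877502441406, 5.648277282714844), (381.9320068359375, 135.06651306152344), 2.250761032104492) [[-123.6, -58.3], [246.0, 70.7]]
side la 3258 ((26.302719116210938, 1.4534378051757812), (121.3779525756836, 306.9420166015625), 89.29834747314453) [[-122.3, -56.3], [173.1, 59.4]]
stop blocks 177 [ 0.06104611 -0.01997913  0.04852393]
```

```bash
cat >> h.py <<'E'
yc=np.radians(-19.5035);yl=np.radians(-18.284)
oc=np.array([.56179,.18126]);ol=np.array([.57747,-.21218])
def q(y): return [np.cos(y/2),np.sin(y/2),0,0]
def W(o,y,x,yy,z): return [o[0]+x*np.cos(y)-yy*np.sin(y),o[1]+x*np.sin(y)+yy*np.cos(y),z]
def F(y):
    f=np.array(r.current_wrist_force());C,S=np.cos(y),np.sin(y);return np.round([C*f[0]+S*f[1],-S*f[0]+C*f[1],f[2]],1)
E
python3 - <<'E'
from h import *
r.gripper_close()
r.movep(W(oc,yc,-.048,0,.12),q(yc))
print(r.current_clock(),r.current_joint_pos(),F(yc))
r.line_to(W(oc,yc,-.048,0,.030),rate=.15)
print(F(yc),r.current_tool_pos())
for z in(.026,.0235,.021,.019,.0175):
    r.line_to(W(oc,yc,-.048,0,z),rate=.04); print(z,F(yc),r.current_clock())
r.pause(.3);print(F(yc))
a,d=capture('top');save('press',a)
r.line_to(W(oc,yc,-.048,0,.14),rate=.2)
r.ungrasp()
a,d=capture('top');save('after',cv2.resize(a[170:285,185:275],None,fx=4.4,fy=4.4,interpolation=3))
P=cloud('top',d);dd=P.reshape(-1,3)-[*oc,0];x=dd[:,0]*np.cos(yc)+dd[:,1]*np.sin(yc);y=-dd[:,0]*np.sin(yc)+dd[:,1]*np.cos(yc)
m=(abs(x-.02)<.08)&(abs(y)<.04)&(dd[:,2]>.067)&(dd[:,2]<.08);print(m.sum(),np.percentile(x[m],[1,99]),np.percentile(y[m],[1,99]),r.current_clock())
E
```

```text
4.2167 [ 2.47257535e-01  2.34008666e-01 -3.29209516e-01  1.00735123e+00
 -1.31951715e-04 -2.55315527e+00] [ 0.1 -1.   0.8]
[0.4 0.7 0.5] [0.51719747 0.19735202 0.03051395]
0.026 [ 0.7 -0.6  0.2] 5.2167
0.0235 [0.8 1.1 0.9] 5.4667
0.021 [1.4 0.8 2.2] 5.7167
0.019 [0.7 2.7 2.4] 5.9667
0.0175 [1.  1.7 1.8] 6.2167
[-0.5  2.7  2.7]
375 [-0.017062    0.06544826] [-0.02527795  0.02386487] 8.1667
```

View pics/after.png

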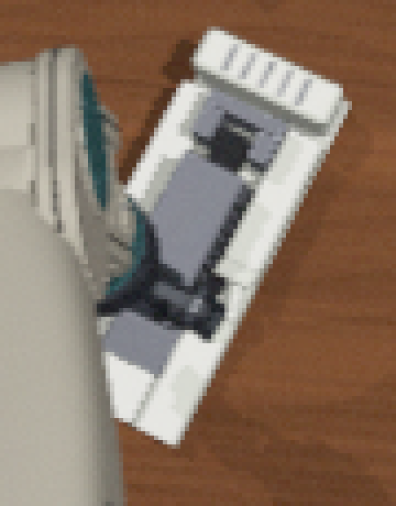

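The pack has been let go: its far end moved from rail x 80 to 65.5 mm, with the block now at crop (200,215). Next I'll grip it with the hand turned half round, because joint 6 would otherwise run out of range at the lamp. Then I'll pull it out and lift it.

Run:
```python
from h import *
Q=q(yc+np.pi);gx=.003;z=.045
r.movep(W(oc,yc,gx,0,.13),Q)
print(r.current_clock(),np.round(r.current_joint_pos(),2))
r.line_to(W(oc,yc,gx,0,z),rate=.15);print(F(yc))
r.gripper_close(grasp_force=80)
print('grip',r.current_opening(),F(yc),r.current_finger_force(),r.current_torque())
for x in(-.02,-.045,-.067):
    r.line_to(W(oc,yc,gx+x-.016+.0,0,z),rate=.08);print(x,F(yc),r.current_opening())
r.line_to(W(oc,yc,gx-.083,0,z+.09),rate=.12)
print(F(yc),r.current_clock(),r.current_opening())
a,d=capture('top');save('lift',a);np.savez('lift.npz',a=a,d=d)
a,d=capture('side');save('lifts',a)
```

```text
10.775 [ 0.2   0.29 -0.23  1.05  0.    0.54]
[ 0.8 -0.4 -0.3]
grip 0.5690439464106495 [-0.6  2.4  4.8] 83.53867292404175 [ 0.42309019  0.17124561 -0.06848449]
-0.02 [1.6 0.2 7.2] 0.5700852472658327
-0.045 [ 1.3 -0.4  8.3] 0.5672165006522581
-0.067 [2.9 0.1 7.4] 0.5641886801981089
[-0.2 -0.4 -3.7] 14.3 0.5705507018156103
```

View pics/lifts.png

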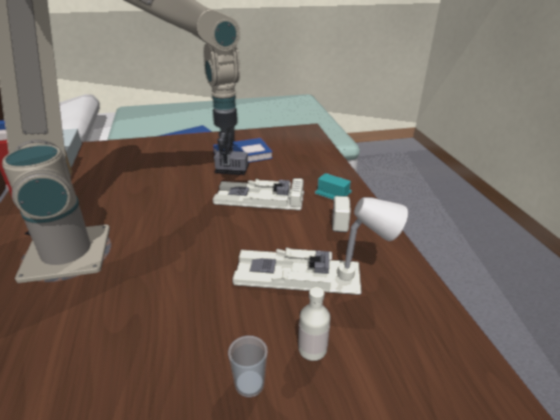

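The pack is held above the charger at (232,160) and weighs about 3.7 N. Now I'll carry it to the lamp, set it down, and push in with force monitoring.

Run:
```python
from h import *
Q=q(yl+np.pi);z=.045;x0=-.091
r.movep(W(ol,yl,x0,0,.135),Q)
print(r.current_clock(),np.round(r.current_joint_pos(),2),r.current_opening())
r.line_to(W(ol,yl,x0,0,.06),rate=.15)
for zz in(.052,.048,.0465,.045):
    r.line_to(W(ol,yl,x0,0,zz),rate=.04);f=F(yl);print(zz,f)
    if f[2]>9:break
print(r.current_clock())
x=x0
while x<-.031:
    x+=.01
    r.line_to(W(ol,yl,x,0,zz),rate=.06);f=F(yl);print('in',round(x,3),f,np.round(r.current_torque(),1))
    if abs(f[0])>15 or abs(f[1])>15 or f[2]>25:break
print(r.current_clock(),r.current_opening())
a,d=capture('top');save('in1',a);np.savez('in1.npz',a=a,d=d)
```

```text
15.8583 [-0.48  0.17 -0.37  1.03  0.   -0.16] 0.5705381927366715
0.052 [-0.4  0.1 -2. ]
0.048 [ 0.1 -0.2 -2. ]
0.0465 [ 0.7 -0.2  0.7]
0.045 [-4.  -1.3 12. ]
17.6083
in -0.081 [-10.2  -2.3  18.2] [0.9 1.5 0.2]
in -0.071 [-10.   -0.9  17.9] [0.8 1.4 0.3]
in -0.061 [-10.3  -1.2  17.6] [0.9 1.4 0.3]
in -0.051 [-9.1 -0.2 16.7] [1.  1.3 0.1]
in -0.041 [-9.5 -0.3 16.4] [1.  1.4 0.2]
in -0.031 [-11.3  -0.5  18.8] [1.1 1.8 0.2]
19.5083 0.5729112371372227
```

Run:
```python
from h import *
z=.0457;x=-.031
r.line_to(W(ol,yl,x,0,z),rate=.05);print(F(yl))
L=[]
while x<.033:
    x+=.008 if x<-.008 else .0015
    r.line_to(W(ol,yl,x,0,z),rate=.07 if x<-.006 else .04);f=F(yl);p=np.array(r.current_tool_pos())[:2]-ol
    print(round(x,4),round(p@[np.cos(yl),np.sin(yl)],4),f)
    if f[0]<-38:break
print(r.current_clock(),r.current_opening())
a,d=capture('top');save('in2',a);np.savez('in2.npz',a=a,d=d)
a,d=capture('side');save('in2s',cv2.resize(a[215:315,215:375],None,fx=5,fy=5,interpolation=3))
```

```text
[-10.5   0.1  15.1]
-0.023 -0.0254 [-8.6  0.5 13.2]
-0.015 -0.0173 [-8.3  0.7 12. ]
-0.007 -0.0093 [-7.9  0.1 13.1]
-0.0055 -0.0092 [-10.5   0.4  16.8]
-0.004 -0.008 [-11.5  -0.3  17. ]
-0.0025 -0.0065 [-11.7   0.3  16.5]
-0.001 -0.005 [-12.8  -0.3  17.1]
0.0005 -0.0035 [-11.6   0.   15.5]
0.002 -0.002 [-10.9   1.3  15.9]
0.0035 -0.0005 [-12.    0.1  16.5]
0.005 0.0006 [-13.1   0.2  16.7]
0.0065 0.0006 [-15.8  -0.3  20.1]
0.008 0.0007 [-19.6  -0.2  24.7]
0.0095 0.0007 [-22.7   0.1  27.1]
0.011 0.0008 [-24.9  -0.6  30.3]
0.0125 0.0033 [-23.9  -0.6  27.8]
0.014 0.0034 [-27.7  -0.9  31.2]
0.0155 0.0057 [-25.   -0.6  28.9]
0.017 0.0057 [-29.1  -0.2  32.9]
0.0185 0.008 [-26.5   0.1  30.5]
0.02 0.008 [-30.5  -0.7  34. ]
0.0215 0.0103 [-28.6  -1.   31. ]
0.023 0.0104 [-31.2  -1.4  35. ]
0.0245 0.0127 [-29.1  -0.9  32.7]
0.026 0.0128 [-33.   -1.1  35.8]
0.0275 0.0155 [-30.5  -0.6  32.3]
0.029 0.0155 [-33.4  -0.8  36.2]
0.0305 0.0165 [-34.4  -1.   36.7]
0.032 0.0165 [-36.9  -0.2  38. ]
0.0335 0.0166 [-39.6  -0.7  40.4]
27.3583 0.5689804422355481
```

View pics/in2s.png

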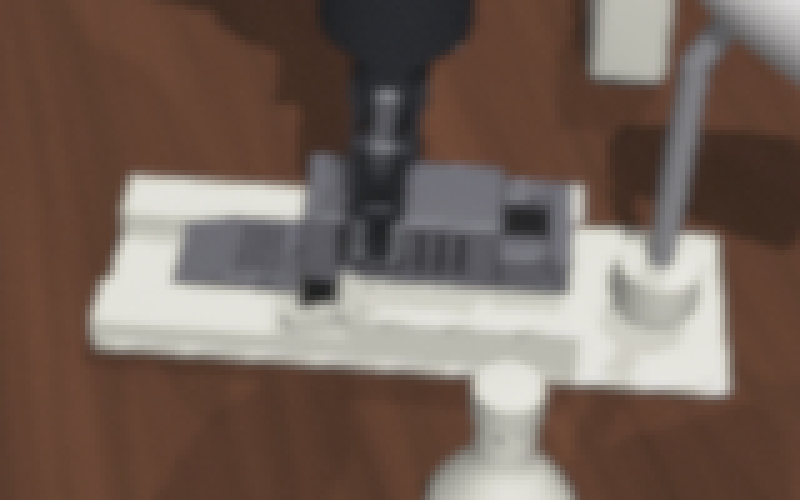

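The pack is fully in the lamp rail. The plunger was met at TCP x of about 0.6 mm, and motion ended 16 mm later with rising force, which matches the hard stop. I'll unload, tug lightly to test the lock, then release.

Run:
```python
from h import *
def st(t):
    p=np.array(r.current_tool_pos());print(t,round((p[:2]-ol)@[np.cos(yl),np.sin(yl)],4),round(p[2],4),F(yl))
st('now')
for x,z in((.022,.048),(.014,.050),(.008,.050),(.003,.050)):
    r.line_to(W(ol,yl,x,0,z),rate=.06);st((x,z))
    if F(yl)[0]>8:break
p=r.current_tool_pos();r.line_to([p[0],p[1],p[2]],rate=.05);st('hold')
r.ungrasp();st('open')
p=r.current_tool_pos();r.line_to([p[0],p[1],.15],rate=.15);st('up')
r.movep(W(oc,yc,-.15,-.2,.25),q(yl+np.pi))
a,d=capture('top');save('fin',cv2.resize(a[160:290,300:400],None,fx=4.5,fy=4.5,interpolation=3));np.savez('fin.npz',a=a,d=d)
P=cloud('top',d);dd=P.reshape(-1,3)-[*ol,0];x=dd[:,0]*np.cos(yl)+dd[:,1]*np.sin(yl);y=-dd[:,0]*np.sin(yl)+dd[:,1]*np.cos(yl)
m=(abs(x-.02)<.08)&(abs(y)<.04)&(dd[:,2]>.067)&(dd[:,2]<.08);print(m.sum(),np.percentile(x[m],[1,99]),np.percentile(y[m],[1,99]),dd[m,2].mean())
m=(x>-.065)&(x<-.038)&(abs(y)<.02);print('tongue z',np.median(dd[m,2]),'floor z',np.median(dd[(x>-.1)&(x<-.04)&(abs(y)>.03)&(abs(y)<.036),2]))
print(r.current_clock())
```

```text
now 0.0165 0.047 [-40.5  -1.8  40.9]
(0.022, 0.048) 0.014 0.0468 [-14.8  -0.1  10.4]
(0.014, 0.05) 0.0133 0.0478 [  3.8   1.3 -12.9]
(0.008, 0.05) 0.0133 0.0479 [ 19.6   2.5 -26.3]
hold 0.0135 0.0471 [  4.4  -0.3 -10.5]
open 0.0136 0.0486 [-0.2 -0.7  0.1]
up 0.0128 0.1491 [-0.3 -0.2 -0.6]
496 [-0.02420835  0.07376606] [-0.02649852  0.02237226] 0.0742536734860806
tongue z 0.02628532459543753 floor z 0.021109390170835463
31.3083
```

View pics/fin.png

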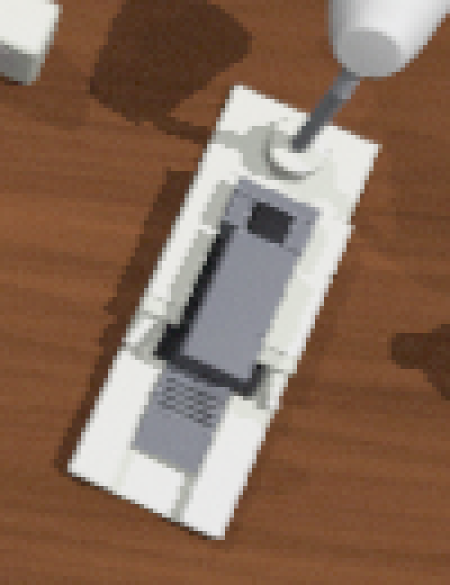

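The pack sits in the lamp at crop (240,310) and the tongue at (180,420) is up, at z 26 mm. It also held against a 20 N pull, so it is locked. The arm is clear.

```bash
python3 -c "
from cell import r
print(r.sign_off())"
```

```text
the job is handed in; nothing more can be done
None
```

The pack was released from the charger and is locked in the lamp: the catch is up, it held against a 20 N tug, the arm is clear, and the job was handed in at about 31 s on the robot's clock.

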